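Step the selector valve to the hose nipple and press its button

TASK

On the round selector valve, push the upright black tab sideways to step the turret around until its pointer points straight at the fitting with the tall ribbed hose nipple, then press the push button in front of the turret all the way down and let it come up again. Only push with the fingertips or the outside of the fingers: do not pinch the tab, do not press the button while the pointer is anywhere else, and leave the cup, the dropper bottle and the test cassette beside the valve where they are.

Things in the scene. Friction and masses are not known exactly. Their poses are not given: they have to be found in the camera images.
- valve: Grey selector valve, fixed. Origin: centre of its underside, on the turret axis; foot 216 mm across, 12 mm thick. Its -x side, toward the robot, carries the push button on a pedestal. From above, anticlockwise from its +x axis, the turret's positions lie at -1.10, -0.55, 0 (closed, no fitting), +0.55 and +1.10 rad; a fitting stands at each of the other four (tops at most 52 mm above the worktop).
- turret (a joint): Turn of the turret, rad, anticlockwise from above positive: 0 closed (about where it starts), fittings at -1.10, -0.55, 0.55 and 1.10; stops at -1.30 and 1.30. It turns with even friction, about 3.5 N at the tab, and stays where it is left.
- turret_axis (a point): On the turret's vertical axis, on top of its disc (46 mm above the worktop). The aluminium disc is 112 mm across. Its x axis points along the pointer, a short nose on the rim that reaches 73 mm from the axis, under the tab.
- pointer_mark (a point): Point carried by the turret, 85 mm from the axis straight ahead of the pointer: when the pointer is at a fitting, this point lies on that fitting's upright axis.
- tab_mid (a point): Middle of the upright black tab that stands on the turret above the pointer, 44 mm from the axis and 71 mm above the worktop. The tab is 12 mm thick across the pointer direction, 26 mm along it, and reaches from 50 to 97 mm above the worktop, clear above all fittings. It is pushed on one of its two flat sides, along the circle about the turret axis.
- port_nipple: THE TARGET: tall slim ribbed brass hose nipple, 20 mm across at the foot, 16 mm at the ribs, 40 mm high. Fixed; one of four fittings that stand 85 mm from the turret axis and swap places from run to run. Origin: on its upright axis, at its foot (12 mm above the worktop).
- port_cap: Low wide domed brass cap, 32 mm across, 15 mm high. Fixed; one of four fittings that stand 85 mm from the turret axis and swap places from run to run. Origin: on its upright axis, at its foot (12 mm above the worktop).
- port_hex: Brass hexagonal blanking plug on a round collar, 26 mm across, 16 mm high. Fixed; one of four fittings that stand 85 mm from the turret axis and swap places from run to run. Origin: on its upright axis, at its foot (12 mm above the worktop).
- port_ball: Brass ball 20 mm across on a short stem with a round foot, 26 mm high in all. Fixed; one of four fittings that stand 85 mm from the turret axis and swap places from run to run. Origin: on its upright axis, at its foot (12 mm above the worktop).
- go (a joint): Travel of the push button in m, downward positive: 0 up, 0.008 fully down; springs back; about 5 N at full depth.
- go_top (a point): Centre of the top of the push button, a grey round button 30 mm across in a black housing on the pedestal, 69 mm above the worktop when up, 122 mm from the turret axis. Pressed straight down.
- cup_mid (a point): Bystander: specimen cup with a screw lid, loose, 52 mm across, 62 mm high; its centre.
- dropper_mid (a point): Bystander: small dropper bottle, loose, 25 mm across, 71 mm high; its centre.
- cassette_mid (a point): Bystander: flat white test cassette, loose, 50 x 78 x 5 mm; its centre.

How it is judged:
By the outcome, as a careful person would: the job done as asked, in the order asked, and still so for the second after the job is handed in, with the robot touching nothing.
It also fails if it takes over 48 s, if anything falls off the work surface, if the arm or the gripper's body presses on something with over 40 N, if the wrist force passes 120 N, or if a joint passes its speed limit or range.

ROBOT

A 7-joint arm with a two-finger parallel gripper is mounted at the origin on a cart in front of the work surface, level with it; the furniture and walls round the work are solid. World frame = base frame: x ahead of the robot, y to its left, z up, the work surface at z = 0. Lengths are in m, angles in rad, forces in N, time in s.
With the tool pointing down it reaches from about 0.35 to 0.9 m from the base axis. Payload 19.9 kg.
Tool frame: the origin (TCP) lies midway between the tips of the shut fingers; the grasp point (between the pads) lies 19 mm behind it; z points along the fingers, y is the line along which they close (so a half turn about z gives the same grasp; the last joint's range is limited). The gripper opens to 94 mm and grips with 3 to 60 N. Pads are 16 mm wide; open, the fingers measure 119 mm over their backs; the gripper's body (75 mm by 177 mm) begins 78 mm behind the grasp point.
Start: joints at [1.167, 0.417, -0.01, 1.614, 0.005, 1.111, -0.053], TCP at [0.221, -0.585, 0.205] pointing down, gripper open.
Joint ranges: [-2.81, 2.81], [-0.39, 2.02], [-1.27, 1.25], [0.06, 2.57], [-1.19, 4.33], [0.19, 2], [-2.82, 2.82]. Speed limits (rad/s): [1.89, 1.89, 2.39, 2.39, 3.01, 3.01, 3.01].

INTERFACE

Orientations are given as a unit quaternion [x, y, z, w].
In Python, from workcell import telemetry, viewer, finish_job, spot_in, place_of gives the robot as it stands.
- The arm moves only by the tool apply_moves, never from a script. Its argument "plan" is a list of rows, each an object with "xyz": the shift along the tool's x, y, z in m, a list of three; "twist": the turn about the tool's z in rad; "fingers": the closure, from -1 (fully open) to 1 (shut), so that 0 is half open. In form: [{"xyz": [dx, dy, dz], "twist": twist, "fingers": fingers}, ...]. A call has 1 to 20 rows; each row shifts and turns the commanded pose from where the row before left it, along the tool's axes as they then stand; what a row does not reach is not made up. A row lasts 1/8 s, in which the tool goes at most 62.5 mm and 10.7 degrees, less where a joint would pass 70% of its speed; a pose out of reach is approached as far as the arm can. A call is refused whole if a number of a shift passes 0.0625 or a number of a turn 0.188, either way. A call with a gripper value outside its range is refused whole. The fingers move at their own pace and stop on an object; "grip_force" is the grip in N (left out, the last holds). Time passes only in rows, so rows that do not move let the fingers close. It gives the time, the measured TCP pose, the force, the opening and the grip force at its end, in the units of the state.
- telemetry.sense(): the state, without advancing time (a new reading comes with each control period).
- viewer.camera(name): name is "side" or "top"; returns (picture, depth): 384x512x3 uint8, red, green, blue; 384x512 float32, m along the optical axis (not along the pixel's ray), 0 where there is no reading.
- viewer.camera_info(name): a dict with "mtx" (3x3 intrinsics, pixels), "rvec" (rotation vector, rad) and "tvec" (3), from world to camera coordinates, as OpenCV has them. Camera axes: x right, y down, z forward; pixel columns grow to the right and rows downward; lengths in m; the calibration is good to about 2 mm. A picture is of the moment at which its call begins. camera_info takes no time and is no camera call.
- finish_job(): hands the job in; it is judged then, once.
Trained networks look in the newest picture that a camera, given by its name, has taken for a name from the list of things; names that differ only in an ending like _2 or _b are one class to them, and where a whole thing is asked for, a point or a joint stands for the part that bears it (a point fixed in the world has none). Each returns a list of dicts, best first, with "score" (0 to 1); they miss things now and then, are a little off and sometimes report something else, mostly with a low value. They report only what shows in the picture. A call takes as long as a camera call.
- spot_in(query, camera): "xyz" ([x, y, z] in m, in world coordinates, good to about 4 mm: the middle of the surface that is visible of it).
- place_of(query, camera): "xyz" ([x, y, z] in m, in world coordinates, good to about 4 mm: a listed point, or the origin of a listed thing).
The state is a dict: "clock": time; "qpos": joint angles; "dq": joint speeds; "joint_efforts": joint torques, N m; "tcp_pos": TCP position; "tool_rot": TCP orientation; "contact_force": force on the tool from outside, world axes, zero at the start; "wrist_torque": the same for the moment, N m; "width": finger opening in m; "finger_force": force on a finger pad.
Only numpy, scipy, OpenCV 4.12 (cv2) and the standard library are available. Lean on these libraries where they do the work, as an engineer would, in place of code of your own. Each camera call takes 0.05 s, during which the arm holds its last target. There are 200 camera calls.

## Working session

There is one attempt and no reset: what is moved stays moved. The work goes in short steps, Python scripts to look and compute and a tool call to move; the robot and the scene stay as the last step left them, time stands still between calls to the robot, and variables do not carry over. Pictures are saved under pics/ and viewed, at most 10 in all, crops included, and the job is handed in when it is done.

Besides the shell and the picture viewer there is one more tool, called after ">>>" by a JSON object that holds its "api" and its "payload", one argument or row to a line. apply_moves: Moves the arm, as the interface text tells. Its arguments: {"type":"object","properties":{"plan":{"type":"array"},"grip_force":{"type":"number"}},"required":["plan"]}

```bash
mkdir -p pics; python3 - <<'E'
from workcell import *
import cv2,numpy as np
for c in ("top","side"):
    im,d=viewer.camera(c); cv2.imwrite(f"pics/{c}0.png",im[:,:,::-1])
    for q in ("valve","turret_axis","tab_mid","pointer_mark","port_nipple","port_cap","port_hex","port_ball","go_top","cup_mid","dropper_mid","cassette_mid"):
        print(c,q,[(np.round(r["xyz"],3).tolist(),round(r["score"],2)) for r in place_of(q,c)[:2]])
s=telemetry.sense();print(s["clock"],s["tcp_pos"],s["tool_rot"],s["width"],s["contact_force"])
E
```

```text
top valve [([0.552, -0.054, -0.002], 0.74)]
top turret_axis [([0.554, -0.053, 0.046], 0.65), ([0.615, -0.108, 0.013], 0.42)]
top tab_mid [([0.597, -0.061, 0.068], 0.92), ([0.58, -0.131, 0.013], 0.18)]
top pointer_mark []
top port_nipple [([0.553, -0.053, 0.0], 0.72), ([0.578, -0.127, 0.013], 0.4)]
top port_cap [([0.602, 0.014, 0.008], 0.74)]
top port_hex [([0.616, -0.11, 0.011], 0.55), ([0.598, -0.063, 0.069], 0.44)]
top port_ball [([0.632, -0.017, 0.014], 0.66)]
top go_top [([0.431, -0.04, 0.068], 0.54)]
top cup_mid [([0.527, 0.121, 0.027], 0.82)]
top dropper_mid [([0.613, -0.247, 0.034], 0.5)]
top cassette_mid [([0.456, -0.217, 0.003], 0.63), ([0.599, -0.061, 0.068], 0.35)]
side valve [([0.554, -0.048, -0.003], 0.85)]
side turret_axis []
side tab_mid [([0.596, -0.059, 0.067], 0.96), ([0.618, -0.106, 0.009], 0.64)]
side pointer_mark [([0.631, -0.067, 0.012], 0.73)]
side port_nipple [([0.578, -0.134, 0.017], 0.58)]
side port_cap []
side port_hex [([0.614, -0.11, 0.011], 0.59)]
side port_ball [([0.631, -0.018, 0.01], 0.54), ([0.529, 0.124, 0.033], 0.28)]
side go_top [([0.452, -0.219, 0.005], 0.64), ([0.437, -0.033, 0.069], 0.53)]
side cup_mid [([0.526, 0.123, 0.031], 0.95)]
side dropper_mid [([0.612, -0.247, 0.03], 0.62)]
side cassette_mid [([0.452, -0.22, -0.0], 0.66)]
1.3 [ 0.22117936 -0.58453032  0.20541867] [ 9.83685062e-01  1.79899125e-01 -4.11931266e-05 -4.42493303e-05] 0.09410500930617074 [ 0.11940124 -0.19283485  0.35300832]
```

View pics/top0.png

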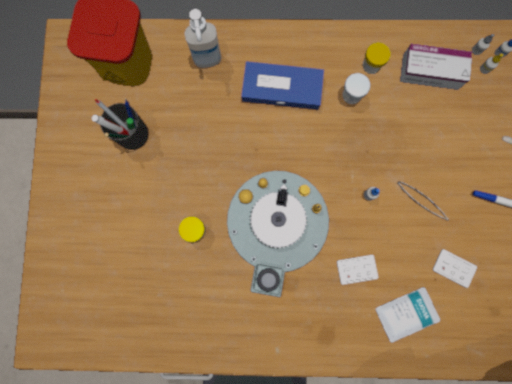

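View pics/side0.png

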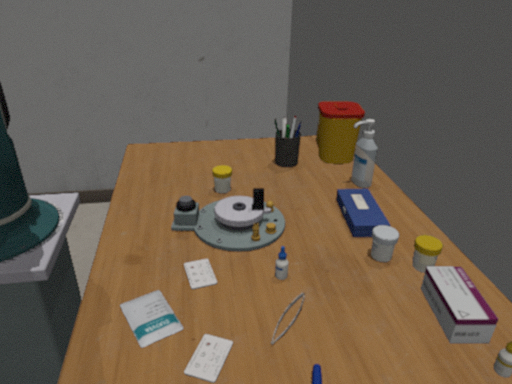

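The top view shows the valve at (278,220), the tab at (282,195), and fittings at (246,197), (263,183), (304,189) and (317,208). The button is at (268,281). In the side view the fittings near (256,232) and (271,227) need a closer look.

```bash
cat > h.py <<'E'
from workcell import *
import cv2,numpy as np
def shot(c):
    im,d=viewer.camera(c); i=viewer.camera_info(c); K=np.array(i["mtx"]);R=cv2.Rodrigues(np.array(i["rvec"],float))[0];t=np.array(i["tvec"]).ravel()
    v,u=np.mgrid[:384,:512]; P=np.stack([(u-K[0,2])/K[0,0]*d,(v-K[1,2])/K[1,1]*d,d],-1)
    return im,d,(P-t)@R   # world
E
python3 - <<'E'
from h import *
im,d,W=shot("top"); a=cv2.resize(im[165:305,220:340],(480,560),interpolation=cv2.INTER_CUBIC)
im2,d2,W2=shot("side"); b=cv2.resize(im2[180:250,165:295],(780,420),interpolation=cv2.INTER_CUBIC)
cv2.imwrite("pics/a.png",a[:,:,::-1]);cv2.imwrite("pics/b.png",b[:,:,::-1])
for n,I,X in (("top",im,W),("side",im2,W2)):
    hsv=cv2.cvtColor(I,cv2.COLOR_RGB2HSV)
    for q in [(.578,-.13),(.615,-.11),(.632,-.017),(.602,.014)]:
        m=(np.hypot(X[...,0]-q[0],X[...,1]-q[1])<.016)&(X[...,2]>.018)
        print(n,q,m.sum(),X[m].mean(0).round(3),X[m][:,2].max().round(3))
    m=(np.hypot(X[...,0]-.553,X[...,1]+.053)<.065)&(X[...,2]>.085)&(X[...,2]<.105); print("tab",m.sum(),X[m].mean(0))
    m=(np.hypot(X[...,0]-.434,X[...,1]+.037)<.025)&(X[...,2]>.062)&(X[...,2]<.08); print("btn",m.sum(),X[m].mean(0))
    m=(np.hypot(X[...,0]-.553,X[...,1]+.053)<.07)&(abs(X[...,2]-.046)<.006); print("disc",m.sum(),cv2.minEnclosingCircle(X[m][:,:2].astype(np.float32)))
E
```

```text
top (0.578, -0.13) 69 [ 0.578 -0.131  0.039] 0.055
top (0.615, -0.11) 76 [ 0.617 -0.108  0.027] 0.03
top (0.632, -0.017) 70 [ 0.631 -0.02   0.033] 0.039
top (0.602, 0.014) 149 [0.602 0.015 0.023] 0.028
tab 85 [ 0.59636043 -0.0590734   0.09322085]
btn 187 [ 0.43311534 -0.03300502  0.06736109]
disc 2304 ((0.5595871806144714, -0.05216854438185692), 0.06334567815065384)
side (0.578, -0.13) 106 [ 0.577 -0.14   0.035] 0.054
side (0.615, -0.11) 71 [ 0.615 -0.114  0.026] 0.031
side (0.632, -0.017) 46 [ 0.629 -0.027  0.032] 0.038<stdin>:9: RuntimeWarning: Mean of empty slice.
  ret = um.true_divide(
Traceback (most recent call last):
ValueError: zero-size array to reduction operation maximum which has no identity
```

View pics/a.png

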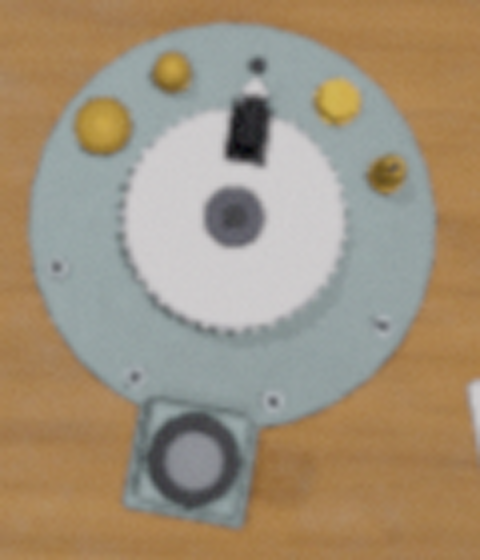

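View pics/b.png

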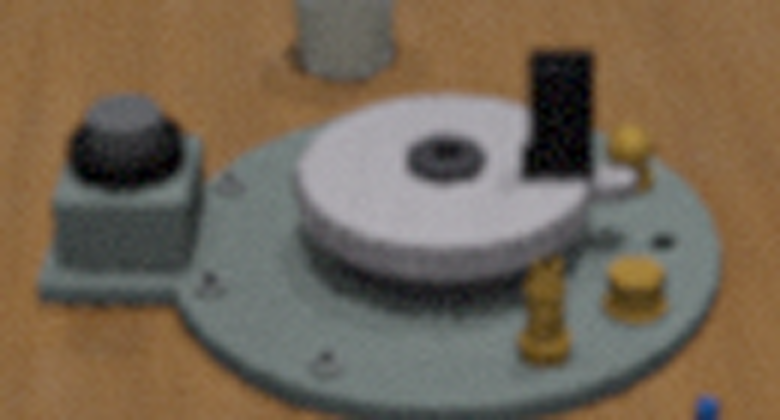

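The nipple is the tall ribbed fitting, crop (385,173) in the top view, 0.054 m high, at position -1.10. The hex at (338,100), ball at (171,70) and cap at (103,125) are clearly different. I'll fit the valve pose and plan the approach.

```bash
cat >> h.py <<'E'
def rel(target,yaw):
    s=telemetry.sense(); q=np.array(s["tool_rot"]); p=np.array(s["tcp_pos"])
    from scipy.spatial.transform import Rotation as Ro
    M=Ro.from_quat(q).as_matrix(); y0=np.arctan2(M[1,0],M[0,0])
    print("clock",s["clock"],"tcp",p.round(4),"yaw",y0.round(3),"F",np.round(s["contact_force"],1),"w",round(s["width"],4))
    print("shift in current tool axes",(M.T@(np.array(target)-p)).round(4),"twist",round(y0-yaw,3))
E
python3 - <<'E'
from h import *
from scipy.optimize import least_squares
obs=np.array([[.578,-.131],[.617,-.109],[.631,-.019],[.602,.015],[.4335,-.035]])
a=np.array([-1.1,-.55,.55,1.1,np.pi]);r=np.array([.085]*4+[.122])
f=lambda v:(v[:2]+r[:,None]*np.c_[np.cos(a+v[2]),np.sin(a+v[2])]-obs).ravel()
s=least_squares(f,[.553,-.053,-.15]);print(s.x,(s.fun.reshape(-1,2)*1e3).round(1))
c=s.x[:2];yaw=s.x[2]
tab=np.array([.5965,-.0595]);th=np.arctan2(*(tab-c)[::-1]);print("tab",th,np.hypot(*(tab-c)))
st=c+.044*np.array([np.cos(th),np.sin(th)])+.036*np.array([-np.sin(th),np.cos(th)])
print("start",st); rel([*st,.125],th)
E
```

```text
[ 0.55252829 -0.05273344 -0.15387225] [[ 1.  -2.5]
 [ 0.3  1.3]
 [-0.1 -0.9]
 [ 0.2  1.2]
 [-1.5  1. ]]
tab -0.15268663372100913 0.04448929361299116
start [ 0.60149178 -0.0238444 ]
clock 1.4 tcp [ 0.2212 -0.5845  0.2054] yaw 0.362 F [-0.2  0.6 -0.3] w 0.0939
shift in current tool axes [ 0.5541 -0.3898  0.0804] twist 0.514
```

>>> {"api": "apply_moves", "payload": {
  "plan": [
    {"xyz":[0.031,-0.022,0],"twist":0,"fingers":1},
    {"xyz":[0.031,-0.022,0],"twist":0,"fingers":1},
    {"xyz":[0.031,-0.022,0],"twist":0,"fingers":1},
    {"xyz":[0.031,-0.022,0],"twist":0,"fingers":1},
    {"xyz":[0.031,-0.022,0],"twist":0,"fingers":1},
    {"xyz":[0.031,-0.022,0],"twist":0,"fingers":1},
    {"xyz":[0.031,-0.022,0],"twist":0,"fingers":1},
    {"xyz":[0.031,-0.022,0],"twist":0,"fingers":1},
    {"xyz":[0.031,-0.022,0],"twist":0,"fingers":1},
    {"xyz":[0.031,-0.022,0],"twist":0,"fingers":1},
    {"xyz":[0.031,-0.022,0],"twist":0,"fingers":1},
    {"xyz":[0.031,-0.022,0],"twist":0,"fingers":1},
    {"xyz":[0.031,-0.022,0],"twist":0,"fingers":1},
    {"xyz":[0.031,-0.022,0],"twist":0,"fingers":1},
    {"xyz":[0.031,-0.022,0],"twist":0,"fingers":1},
    {"xyz":[0.031,-0.022,0],"twist":0,"fingers":1},
    {"xyz":[0.031,-0.022,0],"twist":0,"fingers":1},
    {"xyz":[0.027,-0.015,0],"twist":0,"fingers":1},
    {"xyz":[0,0,0],"twist":0.17,"fingers":1},
    {"xyz":[0,0,0],"twist":0.17,"fingers":1}
  ]
}}

```text
clock: 3.9
tcp_pos: [0.6018, -0.0243, 0.2052]
tool_rot: [1.0, 0.008, -0.0, -0.0]
contact_force: [-0.2, 0.7, -0.2]
width: 0.0008
finger_force: 0.0
```

```bash
python3 -c "
from h import *
rel([.6015,-.0238,.065],-.153)"
```

```text
clock 3.9 tcp [ 0.6018 -0.0243  0.2052] yaw 0.017 F [-0.2  0.7 -0.2] w 0.0008
shift in current tool axes [-0.0002 -0.0005  0.1402] twist 0.17
```

>>> {"api": "apply_moves", "payload": {
  "plan": [
    {"xyz":[0,0,0.035],"twist":0.17,"fingers":1},
    {"xyz":[0,0,0.035],"twist":0,"fingers":1},
    {"xyz":[0,0,0.035],"twist":0,"fingers":1},
    {"xyz":[0,0,0.035],"twist":0,"fingers":1},
    {"xyz":[0,0,0],"twist":0,"fingers":1}
  ]
}}

```text
clock: 4.53
tcp_pos: [0.6002, -0.0246, 0.0635]
tool_rot: [0.997, -0.074, -0.002, 0.0]
contact_force: [0.9, 0.4, -0.5]
width: 0.0007
finger_force: 0.0
```

```bash
python3 - <<'E'
from h import *
rel([.6015,-.0238,.065],-.153)
im,d,W=shot("side"); b=cv2.resize(im[150:250,165:315],(750,500),interpolation=cv2.INTER_CUBIC)
cv2.imwrite("pics/c.png",b[:,:,::-1])
E
```

```text
clock 4.525 tcp [ 0.6002 -0.0246  0.0635] yaw -0.148 F [ 0.9  0.4 -0.5] w 0.0007
shift in current tool axes [ 0.0012 -0.001  -0.0015] twist 0.005
```

View pics/c.png

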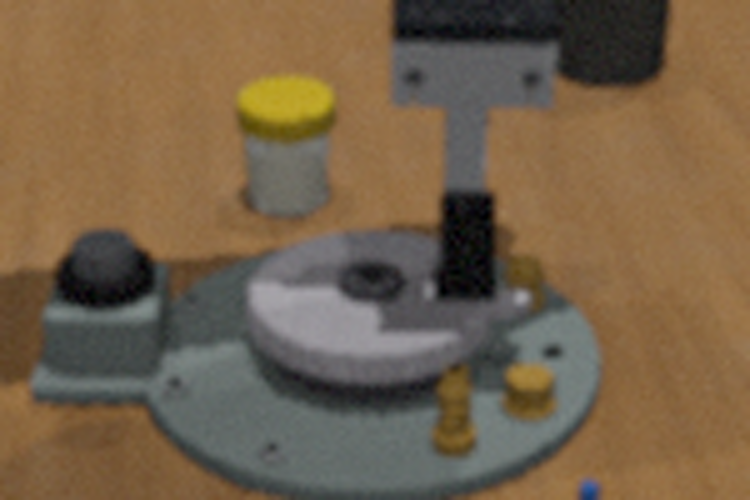

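The finger stands behind the tab, at (468,150) in the crop, with the tab in front at (468,245) and the cup clear. Now I'll close in and follow the arc.

>>> {"api": "apply_moves", "payload": {
  "plan": [
    {"xyz":[0.0005,0.006,0],"twist":0,"fingers":1},
    {"xyz":[0.0005,0.006,0],"twist":0,"fingers":1},
    {"xyz":[0,0.004,0],"twist":0,"fingers":1},
    {"xyz":[0.0016,0.0045,0],"twist":0.1,"fingers":1},
    {"xyz":[0.0016,0.0045,0],"twist":0.1,"fingers":1},
    {"xyz":[0.0016,0.0045,0],"twist":0.1,"fingers":1},
    {"xyz":[0.0016,0.0045,0],"twist":0.1,"fingers":1},
    {"xyz":[0.0016,0.0045,0],"twist":0.1,"fingers":1},
    {"xyz":[0.0016,0.0045,0],"twist":0.1,"fingers":1},
    {"xyz":[0.0016,0.0045,0],"twist":0.1,"fingers":1},
    {"xyz":[0.0016,0.0045,0],"twist":0.1,"fingers":1},
    {"xyz":[0.0016,0.0045,0],"twist":0.1,"fingers":1},
    {"xyz":[0,0,0],"twist":0,"fingers":1}
  ]
}}

```text
clock: 6.2
tcp_pos: [0.592, -0.0816, 0.0659]
tool_rot: [0.866, -0.5, 0.0, -0.0]
contact_force: [0.6, 0.2, 0.5]
width: 0.0005
finger_force: 0.1
```

```bash
python3 - <<'E'
from h import *
c=np.array([.5525,-.0527])
for th in (-1.254,):
    e=np.array([np.cos(th),np.sin(th)]);n=np.array([-e[1],e[0]])
    rel([*(c+.044*e+.0185*n),.0635],th)
p=telemetry.sense()["tcp_pos"][:2]-c; print("radius",np.hypot(*p),"implied tab angle",np.arctan2(p[1],p[0])-np.arctan2(18.5,44)+.154)
for k in ("top","side"):
    im,d,W=shot(k)
    b=im[165:305,220:340] if k=="top" else im[150:250,165:315]
    cv2.imwrite(f"pics/d_{k}.png",cv2.resize(b,None,fx=4,fy=4,interpolation=cv2.INTER_CUBIC)[:,:,::-1])
    for q in ("tab_mid","pointer_mark"):
      for r in place_of(q,k)[:2]:
        v=np.array(r["xyz"][:2])-c; print(k,q,r["score"],np.round(r["xyz"],3),"ang",np.arctan2(v[1],v[0])+.154,np.hypot(*v))
E
```

```text
clock 6.2 tcp [ 0.592  -0.0816  0.0659] yaw -1.048 F [0.6 0.2 0.5] w 0.0005
shift in current tool axes [0.0021 0.0107 0.0024] twist 0.206
radius 0.04892230031168131 implied tab angle -0.8756312630043336
side tab_mid 0.67 [ 0.552 -0.048  0.049] ang 1.8666933813990711 0.004242640687119287
side tab_mid 0.65 [ 0.574 -0.092  0.07 ] ang -0.9029396955109786 0.044553899941531507
```

View pics/d_side.png

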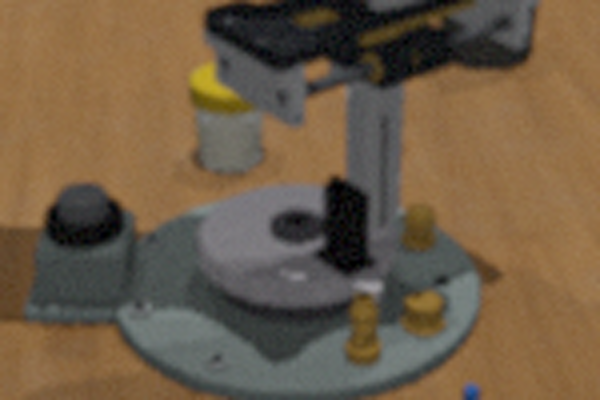

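The side view shows the tab pushed to (347,225) with the pointer near (370,285), just short of the nipple at (363,330). I'll push slightly under the remaining 0.2 rad, then back off and measure.

>>> {"api": "apply_moves", "payload": {
  "plan": [
    {"xyz":[0.0013,0.005,0.001],"twist":0.1,"fingers":1},
    {"xyz":[0.0013,0.0047,0.001],"twist":0.1,"fingers":1},
    {"xyz":[0,0,0],"twist":0,"fingers":1},
    {"xyz":[0,0,0],"twist":0,"fingers":1}
  ]
}}

```text
clock: 7.0
tcp_pos: [0.5843, -0.0879, 0.0634]
tool_rot: [0.812, -0.583, -0.0, 0.0]
contact_force: [0.0, 0.9, 1.6]
width: 0.0004
finger_force: 0.4
```

```bash
python3 -c "
from h import *
c=np.array([.5525,-.0527]);p=telemetry.sense()['tcp_pos'][:2]-c
print('implied',np.arctan2(p[1],p[0])-np.arctan2(18.5,44)+.154)
rel([0.5525,-.0527,.2],-1.254)"
```

```text
implied -1.0797930826208506
clock 7.0 tcp [ 0.5843 -0.0879  0.0634] yaw -1.245 F [0.  0.9 1.6] w 0.0004
shift in current tool axes [-0.0435  0.0189 -0.1366] twist 0.009
```

>>> {"api": "apply_moves", "payload": {
  "plan": [
    {"xyz":[0,-0.015,0],"twist":0,"fingers":1},
    {"xyz":[0,-0.015,0],"twist":0,"fingers":1},
    {"xyz":[0,0,-0.04],"twist":0,"fingers":1},
    {"xyz":[0,0,-0.04],"twist":0,"fingers":1},
    {"xyz":[0,0,-0.04],"twist":0,"fingers":1},
    {"xyz":[-0.03,0.03,0],"twist":-0.1,"fingers":1},
    {"xyz":[-0.03,0.03,0],"twist":0,"fingers":1},
    {"xyz":[-0.03,0.03,0],"twist":0,"fingers":1},
    {"xyz":[-0.03,0.03,0],"twist":0,"fingers":1},
    {"xyz":[-0.03,0.03,0],"twist":0,"fingers":1},
    {"xyz":[-0.03,0.03,0],"twist":0,"fingers":1},
    {"xyz":[0,0,0],"twist":0,"fingers":1}
  ]
}}

```text
clock: 8.5
tcp_pos: [0.3754, 0.0142, 0.1842]
tool_rot: [0.841, -0.541, -0.001, -0.002]
contact_force: [1.1, -0.2, -0.2]
width: 0.0003
finger_force: 0.0
```

```bash
python3 - <<'E'
from h import *
c=np.array([.5525,-.0527])
rel([.433,-.034,.1],-.154)
for k in ("top","side"):
    im,d,W=shot(k)
    b=im[165:305,220:340] if k=="top" else im[150:250,165:315]
    cv2.imwrite(f"pics/e_{k}.png",cv2.resize(b,None,fx=4,fy=4,interpolation=cv2.INTER_CUBIC)[:,:,::-1])
    m=(np.hypot(W[...,0]-c[0],W[...,1]-c[1])<.065)&(W[...,2]>.085)&(W[...,2]<.105)
    if m.any(): v=W[m].mean(0)[:2]-c; print(k,m.sum(),"depth tab ang",np.arctan2(v[1],v[0])+.154,np.hypot(*v))
    for q in ("tab_mid","pointer_mark"):
      for r in place_of(q,k)[:2]:
        v=np.array(r["xyz"][:2])-c; print(k,q,r["score"],np.round(r["xyz"],3),"ang",np.arctan2(v[1],v[0])+.154,np.hypot(*v))
E
```

```text
clock 8.5 tcp [0.3754 0.0142 0.1842] yaw -1.142 F [ 1.1 -0.2 -0.2] w 0.0003
shift in current tool axes [ 0.068  -0.0322  0.0841] twist -0.988
top 84 depth tab ang -1.0750062235769646 0.04369628875735371
top tab_mid 0.65 [ 0.567 -0.096  0.068] ang -1.101265457226356 0.045759042822157016
top pointer_mark 0.94 [ 0.579 -0.134  0.012] ang -1.1068272596649147 0.08589342233256282
top pointer_mark 0.66 [ 0.453 -0.218  0.003] ang -1.9587241215476565 0.19329627518397763
side 68 depth tab ang -1.175282200679565 0.050998149104204686
side tab_mid 0.88 [ 0.566 -0.095  0.068] ang -1.0964682465455122 0.04446166888455719
side pointer_mark 0.73 [ 0.578 -0.131  0.014] ang -1.105756915929847 0.08266668010752577
side pointer_mark 0.56 [ 0.633 -0.018  0.013] ang 0.5611329300003629 0.08788361622054476
```

View pics/e_top.png

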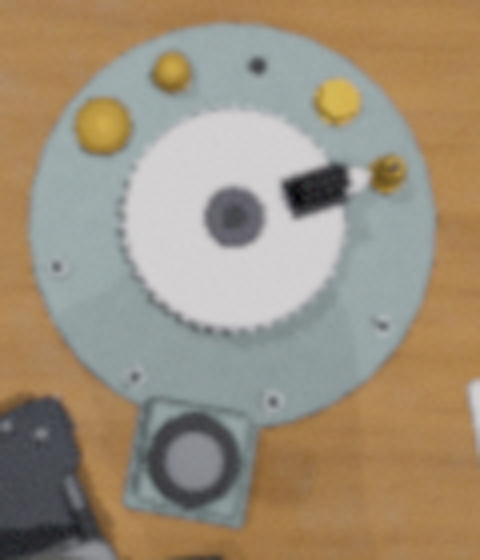

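The top view shows the nose tip (360,178) pointing at the nipple (387,174). All estimates put the turret between -1.08 and -1.11, so the pointer is set. On to the button.

>>> {"api": "apply_moves", "payload": {
  "plan": [
    {"xyz":[0.023,-0.011,0],"twist":0,"fingers":1},
    {"xyz":[0.023,-0.011,0],"twist":0,"fingers":1},
    {"xyz":[0.022,-0.01,0],"twist":0,"fingers":1},
    {"xyz":[0,0,0.035],"twist":0,"fingers":1},
    {"xyz":[0,0,0.035],"twist":0,"fingers":1},
    {"xyz":[0,0,0.028],"twist":0,"fingers":1},
    {"xyz":[0,0,0],"twist":0,"fingers":1},
    {"xyz":[0,0,0],"twist":0,"fingers":1}
  ]
}}

```text
clock: 9.8
tcp_pos: [0.4342, -0.0351, 0.0863]
tool_rot: [0.84, -0.542, -0.001, -0.002]
contact_force: [-0.8, -0.6, 0.8]
width: 0.0007
finger_force: 0.0
```

```bash
python3 -c "
from h import *
rel([.4325,-.0335,.061],-1.142)"
```

```text
clock 9.8 tcp [ 0.4342 -0.0351  0.0863] yaw -1.145 F [-0.8 -0.6  0.8] w 0.0007
shift in current tool axes [-0.0021  0.001   0.0253] twist -0.003
```

>>> {"api": "apply_moves", "payload": {
  "plan": [
    {"xyz":[-0.002,0.001,0.01],"twist":0,"fingers":1},
    {"xyz":[0,0,0.006],"twist":0,"fingers":1},
    {"xyz":[0,0,0.005],"twist":0,"fingers":1},
    {"xyz":[0,0,0.004],"twist":0,"fingers":1},
    {"xyz":[0,0,0],"twist":0,"fingers":1},
    {"xyz":[0,0,0],"twist":0,"fingers":1}
  ]
}}

```text
clock: 10.55
tcp_pos: [0.432, -0.0336, 0.061]
tool_rot: [0.84, -0.542, -0.001, -0.002]
contact_force: [-6.6, 0.8, 18.8]
width: 0.0005
finger_force: 9.4
```

>>> {"api": "apply_moves", "payload": {
  "plan": [
    {"xyz":[0,0,0.001],"twist":0,"fingers":1},
    {"xyz":[0,0,0],"twist":0,"fingers":1}
  ]
}}

```text
clock: 10.8
tcp_pos: [0.4321, -0.0337, 0.0606]
tool_rot: [0.84, -0.542, -0.001, -0.002]
contact_force: [-11.9, 1.0, 38.5]
width: 0.0002
finger_force: 19.0
```

```bash
python3 -c "
from h import *
rel([.4325,-.0335,.061],-1.142)"
```

```text
clock 10.8 tcp [ 0.4321 -0.0337  0.0606] yaw -1.146 F [-11.9   1.   38.5] w 0.0002
shift in current tool axes [ 0.     -0.0004 -0.0004] twist -0.004
```

It's bottomed out: 38 N at a TCP height of 0.0606 m, against 0.061 m for full travel. Now I'll lift and move clear.

>>> {"api": "apply_moves", "payload": {
  "plan": [
    {"xyz":[0,0,-0.01],"twist":0,"fingers":1},
    {"xyz":[0,0,-0.03],"twist":0,"fingers":1},
    {"xyz":[0,0,-0.04],"twist":0,"fingers":1},
    {"xyz":[0,0,-0.04],"twist":0,"fingers":1},
    {"xyz":[-0.03,0.015,0],"twist":0,"fingers":1},
    {"xyz":[-0.03,0.015,0],"twist":0,"fingers":1},
    {"xyz":[0,0,0],"twist":0,"fingers":1}
  ]
}}

```text
clock: 11.68
tcp_pos: [0.3787, 0.009, 0.1798]
tool_rot: [0.841, -0.541, -0.001, -0.002]
contact_force: [0.8, 0.3, 0.8]
width: 0.0008
finger_force: 0.0
```

```bash
python3 - <<'E'
from h import *
c=np.array([.5525,-.0527])
rel([.433,-.034,.1],-.154)
for k in ("top","side"):
    im,d,W=shot(k)
    if k=="top": cv2.imwrite("pics/f.png",im[:,:,::-1])
    for q in ("tab_mid","pointer_mark","go_top","cup_mid","dropper_mid","cassette_mid"):
      for r in place_of(q,k)[:1]:
        v=np.array(r["xyz"][:2])-c; print(k,q,round(r["score"],2),np.round(r["xyz"],3),"ang",(np.arctan2(v[1],v[0])+.154).round(3))
    m=np.hypot(W[...,0]-.4325,W[...,1]+.0335)<.01; print("btn z",np.median(W[m][:,2]) if m.any() else None)
E
```

```text
clock 11.675 tcp [0.3787 0.009  0.1798] yaw -1.144 F [0.8 0.3 0.8] w 0.0008
shift in current tool axes [ 0.062  -0.0315  0.0797] twist -0.99
top tab_mid 0.65 [ 0.568 -0.097  0.069] ang -1.075
top pointer_mark 0.76 [ 0.576 -0.128  0.016] ang -1.118
top go_top 0.49 [ 0.431 -0.039  0.068] ang 3.183
top cup_mid 0.72 [ 0.581 -0.129  0.013] ang -1.056
top dropper_mid 0.72 [ 0.612 -0.248  0.034] ang -1.12
top cassette_mid 0.81 [ 0.455 -0.216  0.005] ang -1.955
btn z 0.5363513834695599
side tab_mid 0.92 [ 0.566 -0.095  0.069] ang -1.104
side pointer_mark 0.78 [ 0.576 -0.137  0.013] ang -1.147
side go_top 0.41 [ 0.632 -0.017  0.016] ang 0.572
side cup_mid 0.59 [0.528 0.124 0.035] ang 1.864
side dropper_mid 0.61 [ 0.608 -0.25   0.029] ang -1.141
side cassette_mid 0.73 [ 0.452 -0.22   0.004] ang -1.958
btn z 0.06975897122161892
```

View pics/f.png

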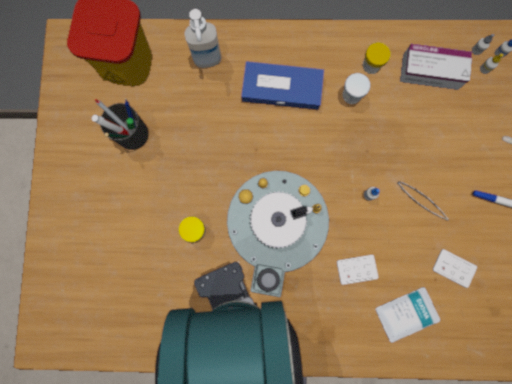

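The picture shows the tab (300,212) still in line with the nipple (317,208). The button is up again, and the cup (191,229), dropper bottle (373,194) and cassette (357,270) haven't moved. The arm is clear.

```bash
python3 -c "
from workcell import *
print(finish_job())"
```

```text
the job is handed in; nothing more can be done
None
```

The turret's pointer is at the hose nipple (about -1.09 rad measured, target -1.10), the button was pressed fully down once and came back up, the cup, bottle and cassette were not moved, and the job was handed in at about 12 s.

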